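# Fit the infusion pump's battery and snap its cover home

## Robot

A 6-joint arm with a two-finger parallel gripper is mounted at the origin on the work surface. World frame = base frame: x ahead of the robot, y to its left, z up, the work surface at z = 0. Lengths are in m, angles in rad, forces in N, time in s.
With the tool pointing down it reaches from about 0.325 to 0.775 m from the base axis. Payload 5.5 kg.
Tool frame: the origin (TCP) lies between the finger pads; the fingertips stand 8 mm ahead of it and the grasp point (between the pads) lies 11 mm behind it (tcp_to_tips is the distance from the TCP to the fingertips, in m); z points along the fingers, y is the line along which they close (so a half turn about z gives the same grasp; the last joint's range is limited). The gripper opens to 88 mm and grips with 3 to 60 N. Pads are 20 mm wide; open, the fingers measure 115 mm over their backs; the gripper's body (75 mm by 178 mm) begins 61 mm behind the grasp point.
Start: joints at [-0.057, 0.091, 1.231, -0, 1.82, -0.057], TCP at [0.6, -0, 0.231] pointing down, gripper open.
Joint ranges: [-2.87, 2.87], [-0.86, 2.18], [0.17, 2.46], [-1.51, 4.65], [0.06, 2.69], [-2.65, 2.65]. Speed limits (rad/s): [2.57, 2.57, 3.01, 3.14, 3.14, 3.14].

## Interface

Orientations are given as a unit quaternion [w, x, y, z].
In Python, from bench import * gives the robot as it stands. Calls block until the motion is done:
- move_to(position, orientation): joint-space move of the TCP to a pose.
- move_l(position, speed=0.15, orientation=None): straight line of the TCP; orientation=None keeps the orientation; speed is the mean speed in m/s.
- movej(angles): joint-space move.
- gripper_open() and close(): open the fingers fully, or close them until they stop; the grip force is fixed at half the most.
- hold(seconds).
- inverse_kinematics(position, orientation): joint angles nearest the present ones, or None.
- state(): the state.
- get_image(name): name is "scene" or "side" or "wrist"; returns a dict with "frame" (420x560x3 uint8, blue, green, red), "depth" (420x560 float32, m along the optical axis (not along the pixel's ray), 0 where there is no reading), "camera_matrix" (3x3 intrinsics, pixels), "view" (4x4, takes a point from world to camera coordinates). Camera axes: x right, y up, looking along -z (the intrinsics and any distortion apply to the point x, -y, -z); pixel columns grow to the right and rows downward; lengths in m; the calibration is good to about 2 mm. The wrist camera is an equidistant fisheye: a pixel r from the principal point sees the ray r / f radians off the axis. A picture is of the moment at which its call begins.
A pose or a line that the arm cannot do raises IKError and nothing moves.
- job_done(): hands the job in; it is judged then, once.
The state is a dict: "time": time; "joint_pos": joint angles; "dq": joint speeds; "joint_torque": joint torques, N m; "ee_pos": TCP position; "ee_rot": TCP orientation; "ft_force": force on the tool from outside, world axes, zero at the start; "moment": the same for the moment, N m; "finger_gap": finger opening in m; "finger_force": force on a finger pad.
Only numpy, scipy, OpenCV 4.12 (cv2) and the standard library are available. Lean on these libraries where they do the work, as an engineer would, in place of code of your own. Each camera call takes 0.05 s, during which the arm holds its last target. There are 200 camera calls.

## Task

Fit the tested battery pack, the one with the green band, into the pocket on the pump's back until it is fully seated, and swing the orange locking lever shut over it. Then put the grey battery cover on and press it down until both clips snap over it and its rim is home on the pump all round, and keep your hand on the cover, still pressing it down firmly (about 10 N), so that its seal takes: you finish while pressing, without letting go. Leave the red-banded reject pack and everything else on the bench where it is.

Things in the scene. Friction and masses are not known exactly. Their poses are not given: they have to be found in the camera images.
- pump: infusion pump, white housing 190 x 120 x 40 mm, face down and held fast in a blue nest plate (230 x 150 x 12 mm, end stops up to z 32 mm). Fixed. Origin: centre of the nest's underside, on the bench; x along the pump's length, y across, z up. Its upturned back, the deck, is at z 52 mm; it carries the battery pocket, the orange lever, four white pins and two steel clips
- bay (a point): middle of the battery pocket's mouth, level with the deck (pump frame x -12, y 0, z 52 mm). The pocket is 63 x 37 mm (long side along the pump's x) and 16 mm deep, with a 1.5 mm chamfer; a fully seated pack stands 14 mm out of it
- seat (a point): point on the deck (pump frame x 0, y 0, z 52 mm) where the cover's origin lies when the cover is home, its long side along the pump's x, either way round. Four white pins (6 mm diameter, 10 mm high, round tops, at pump x +-47.5, y +-22.5 mm) guide the inside of the cover with 1.5 mm play
- clip_bead (a point): middle of the bead of the far (+x) clip, one of two sprung steel clips 30 mm wide along y and 22 mm tall, standing on the deck at pump x +-63 mm; each has a rolled bead (8 mm diameter) towards the middle, centred 10.8 mm above the deck at x +-60 mm, and gives way outwards about 6 N per mm
- lever (a joint): locking lever, rad: 0 = shut, arm along the pump's -x across the top of the pack; 1.75 = fully open, arm about along the pump's +y; starts open. Turns about the vertical through point lever_hinge; arm direction in the pump frame (-cos q, sin q). Stays where left (1 N at the knob moves it). Passes 1 mm above a fully seated pack; while it is open the cover cannot go on
- lever_hinge (a point): on the lever's pivot axis at the arm's mid height, 19 mm above the deck (pump frame x 34, y 0 mm)
- lever_knob (a point): centre of the top of the round knob on the lever's end: 12 mm diameter, its top 27.5 mm and its foot 15 mm above the deck, 32 mm from the pivot axis. The orange arm between is 9 mm wide, 15 to 23 mm above the deck
- pack_good: tested battery pack, black block 60 (x) x 34 (y) x 30 (z) mm, about 0.12 kg, with a GREEN band round its middle; lies flat in the pack tray, at either end of it. Origin: centre of its underside. Fits the pocket either way round
- cover: battery cover, grey plastic cap 110 (x) x 60 (y) x 33 (z) mm, about 0.06 kg, open underneath, 3 mm walls and top, plain sides; along each short end a 6 mm round bead (3 mm proud, centred 6 mm above the rim) that snaps under a clip. Lies rim down in its tray. Origin: centre of the rim's plane, underneath. Can be pressed while gripped across its 60 mm sides, or on its top
- cover_top (a point): centre of the cover's top, 33 mm above its rim. Pressed on, the cover meets the clips about 10 mm above home; resistance climbs to 8 to 16 N in all, then drops suddenly as the clips snap over, together or one end after the other, about 5 mm above home; the snapped cover then moves freely until it stops hard with its rim on the deck
- pack_tray: shallow metal tray 200 (x) x 130 (y) mm with a 12 mm rim and a floor 3 mm thick, fixed, holding the two battery packs in a row along its x. Origin: centre of its underside
- cover_tray: the same kind of tray, holding the cover. Which tray stands on which side varies. Origin: centre of its underside
- pack_reject: rejected battery pack, same 60 x 34 x 30 mm black block but with a RED band round its middle; lies in the same tray as the good pack; leave it there. Origin: centre of its underside
- spray: alcohol bottle, clear with blue cap, 60 mm diameter, 150 mm tall, bystander
- tape: roll of blue tape lying flat, 90 mm diameter, 24 mm high, bystander
- driver: screwdriver lying on the bench, bystander
- cup: small steel cup, 64 mm diameter, 40 mm tall, bystander
- carton: white carton 100 x 70 x 35 mm, bystander
- jar: white jar with blue cap, 56 mm diameter, 60 mm tall, bystander
Not all that is in view belongs to the job. Leave any purple or yellow look-alike of the pack_good alone.

How it is judged:
By the outcome, as a careful person would: the job done as asked, in the order asked, and still so for the second after the job is handed in, while the arm keeps its last pose, push and grip.
It also fails if it takes over 64 s, if anything falls off the work surface, if the arm or the gripper's body presses on something with over 40 N, if the wrist force passes 120 N, or if a joint passes its speed limit or range.

## Working session

There is one attempt and no reset: what is moved stays moved. The work goes in short steps, each a Python script; the robot and the scene stay as the last script left them, time stands still between calls to the robot, and variables do not carry over. Pictures are saved under pics/ and viewed, at most 10 in all, crops included, and the job is handed in when it is done.

```bash
ls; mkdir -p pics; python3 - <<'E'
from bench import *
import cv2,numpy as np
s=state();print({k:np.round(v,3) for k,v in s.items()})
a=get_image("scene");b=get_image("side")
for n,i in(("scene",a),("side",b)):
    np.savez("pics/%s0.npz"%n,**i);cv2.imwrite("pics/%s0.png"%n,i["frame"])
    print(i["camera_matrix"],i["view"], [k for k in i])
E
```

```text
pics
{'time': np.float64(0.0), 'joint_pos': array([-0.057,  0.092,  1.232, -0.   ,  1.82 , -0.057]), 'dq': array([-0.   ,  0.002, -0.   , -0.001, -0.   , -0.001]), 'joint_torque': array([-0.0000e+00, -4.4645e+01, -4.0645e+01,  7.0000e-02,  2.9000e-02,
       -0.0000e+00]), 'ee_pos': array([0.6  , 0.   , 0.229]), 'ee_rot': array([-0.001,  0.707,  0.707, -0.001]), 'ft_force': array([ 0.302, -0.259,  0.765]), 'moment': array([-0.047, -0.021,  0.029]), 'finger_force': np.float64(0.0), 'finger_gap': np.float64(0.088)}
[[410.37136461   0.         276.43392391]
 [  0.         410.37136461 213.83730523]
 [  0.           0.           1.        ]] [[-0.55788627  0.82974585 -0.01687421  0.2882161 ]
 [-0.63848587 -0.4161244   0.64743824  0.29340335]
 [ 0.53018742  0.37197085  0.76193109 -1.50525362]
 [ 0.          0.          0.          1.        ]] ['frame', 'depth', 'camera_matrix', 'view']
[[507.18254293   0.         275.89443345]
 [  0.         507.18254293 217.12770136]
 [  0.           0.           1.        ]] [[-0.98983613 -0.14183874  0.01030529  0.53784398]
 [ 0.10771756 -0.70045861  0.7055173  -0.11547537]
 [-0.09285126  0.69945658  0.70861777 -1.70344755]
 [ 0.          0.          0.          1.        ]] ['frame', 'depth', 'camera_matrix', 'view']
```

View pics/scene0.png

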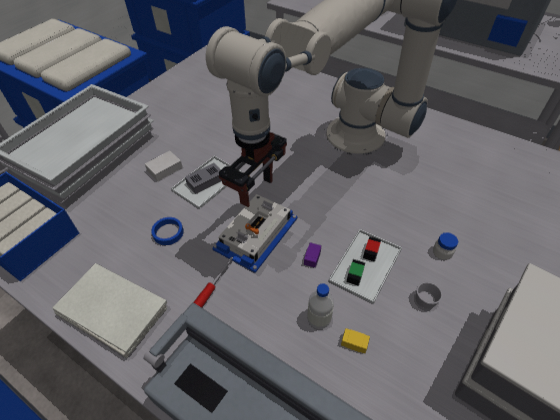

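View pics/side0.png

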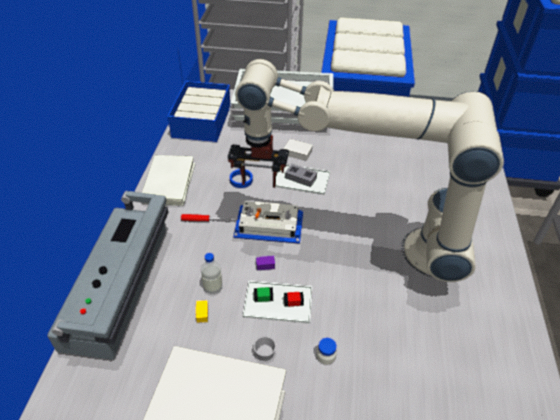

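Green-banded candidates: green pack at scene (357,272)/side (263,294), in the tray; the red one at (372,248) is the reject. The purple (313,255) and yellow (355,340) blocks outside the tray are look-alikes. I'll confirm this with a crop.

```bash
cat > h.py <<'E'
import numpy as np,cv2
def rays(i,uv,fish=False):
    K=i["camera_matrix"];uv=np.atleast_2d(np.asarray(uv,float))
    x=(uv[:,0]-K[0,2])/K[0,0];y=(uv[:,1]-K[1,2])/K[1,1];z=np.ones_like(x)
    if fish:
        t=np.hypot(x,y);k=np.where(t>1e-9,np.sin(t)/np.maximum(t,1e-9),1)
        x,y,z=x*k,y*k,np.cos(t)
    R=i["view"][:3,:3];c=-R.T@i["view"][:3,3]
    return c,np.c_[x,-y,-z]@R
def onplane(i,uv,h,fish=False):
    c,d=rays(i,uv,fish);return c+d*((h-c[2])/d[:,2])[:,None]
def cloud(i,fish=False):
    H,W=i["depth"].shape;u,v=np.meshgrid(np.arange(W),np.arange(H))
    c,d=rays(i,np.c_[u.ravel(),v.ravel()],fish)
    f=-i["view"][2,:3]   # optical axis in world
    P=c+d*(i["depth"].ravel()/(d@f))[:,None]
    P[i["depth"].ravel()==0]=np.nan
    return P.reshape(H,W,3)
def mask(i,lo,hi):
    m=cv2.inRange(cv2.cvtColor(i["frame"],cv2.COLOR_BGR2HSV),lo,hi);return m
def project(i,P,fish=False):
    p=np.atleast_2d(P)@i["view"][:3,:3].T+i["view"][:3,3];x,y,z=p[:,0],-p[:,1],-p[:,2]
    if fish:
        r=np.hypot(x,y);t=np.arctan2(r,z);x,y=x/r*t,y/r*t
    else: x,y=x/z,y/z
    K=i["camera_matrix"];return np.c_[x*K[0,0]+K[0,2],y*K[1,1]+K[1,2]]
def down(yaw):  # tool down, tool y axis (closing) at angle yaw from world... closing dir = (cos yaw, sin yaw)
    # start quat [0,.7071,.7071,0] : x_t->y_w, y_t->x_w
    from scipy.spatial.transform import Rotation as R
    c,s=np.cos(yaw),np.sin(yaw)
    q=R.from_matrix(np.c_[[-s,c,0],[c,s,0],[0,0,-1]]).as_quat();return [q[3],q[0],q[1],q[2]]
E
python3 - <<'E'
from h import *
for n in("scene","side"):
    i=dict(np.load("pics/%s0.npz"%n));P=cloud(i)
    for nm,lo,hi in(("green",(50,100,50),(75,255,255)),("red",(0,170,80),(6,255,255)),("purple",(130,80,40),(160,255,255)),("blue",(105,150,60),(125,255,255)),("orange",(8,170,100),(20,255,255))):
        m=mask(i,lo,hi)>0
        ok=m&(P[...,2]<.3)&(P[...,2]>-.01)&(P[...,0]>.25)&(P[...,0]<.95)&(abs(P[...,1])<.45)
        nn,l,st,c=cv2.connectedComponentsWithStats(ok.astype(np.uint8))
        for k in range(1,nn):
            if st[k,4]>12:
                q=P[l==k];print(n,nm,st[k,4],c[k].round(),np.nanmedian(q,0).round(3),np.nanmin(q,0).round(3),np.nanmax(q,0).round(3))
    # cover: grey dark cloud
    if n=="scene":
        r=cv2.minAreaRect
f=dict(np.load("pics/scene0.npz"))["frame"][225:300,290:410]
cv2.imwrite("pics/crop1.png",cv2.resize(f,None,fx=6,fy=6,interpolation=cv2.INTER_CUBIC))
E
```

```text
scene green 159 [356. 269.] [0.545 0.274 0.035] [0.521 0.255 0.031] [0.567 0.294 0.039]
scene red 130 [372. 245.] [0.451 0.277 0.035] [0.43  0.258 0.03 ] [0.472 0.295 0.04 ]
scene red 206 [204. 295.] [ 0.822 -0.018  0.024] [ 0.787 -0.032  0.012] [ 0.854 -0.007  0.031]
scene purple 305 [312. 255.] [0.567 0.151 0.031] [ 0.527  0.127 -0.002] [0.59  0.171 0.037]
scene blue 724 [254. 249.] [0.672 0.026 0.013] [ 0.462 -0.104  0.003] [0.692 0.045 0.038]
scene blue 405 [167. 231.] [ 0.719 -0.25   0.019] [ 0.674 -0.299 -0.   ] [ 0.76  -0.209  0.03 ]
scene blue 144 [445. 239.] [0.344 0.438 0.061] [0.318 0.421 0.045] [0.365 0.449 0.065]
scene blue 122 [322. 290.] [0.71  0.257 0.151] [0.696 0.244 0.136] [0.72  0.27  0.155]
scene orange 22 [254. 229.] [ 0.611 -0.01   0.077] [ 0.604 -0.023  0.071] [0.615 0.003 0.084]
side green 173 [263. 294.] [0.542 0.282 0.032] [0.521 0.256 0.008] [0.565 0.297 0.042]
side red 156 [195. 217.] [ 0.833 -0.014  0.022] [ 0.786 -0.027  0.009] [0.88  0.001 0.032]
side red 159 [294. 298.] [0.45  0.286 0.033] [0.43 0.26 0.01] [0.471 0.301 0.039]
side purple 244 [265. 262.] [0.556 0.157 0.028] [ 0.527  0.103 -0.006] [0.587 0.175 0.041]
side blue 176 [240. 179.] [ 0.712 -0.236  0.021] [ 0.645 -0.294 -0.001] [0.757 0.015 0.285]
side blue 463 [272. 232.] [0.543 0.029 0.014] [ 0.459 -0.108  0.002] [0.688 0.049 0.043]
side blue 60 [209. 257.] [0.706 0.261 0.149] [0.694 0.244 0.136] [0.719 0.272 0.154]
side blue 123 [327. 343.] [0.34  0.438 0.061] [0.318 0.422 0.054] [0.361 0.45  0.069]
side orange 21 [257. 213.] [ 0.608 -0.012  0.078] [ 0.605 -0.032  0.072] [0.613 0.008 0.084]
```

View pics/crop1.png

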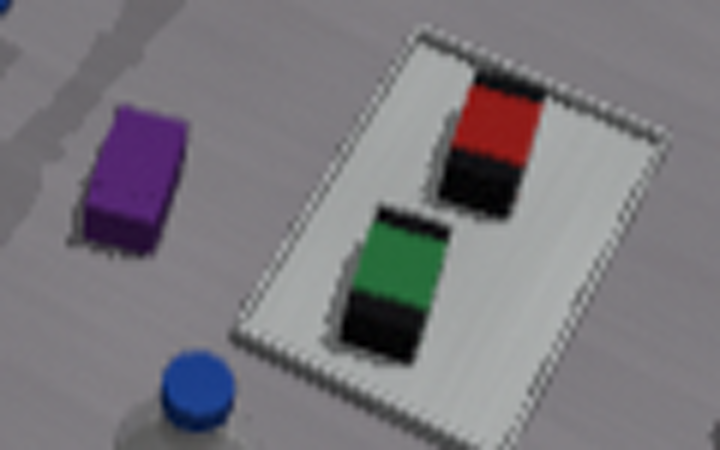

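The crop shows the green-banded pack at the far end of the tray (scene 356,269) and the red one nearer the robot, with purple outside the tray. The pack is at about (0.545, 0.275). Next I'll look with the wrist camera above the pump, then above the pack.

```bash
python3 - <<'E'
from bench import *
from h import *
def snap(n):
    i=get_image("wrist");np.savez("pics/%s.npz"%n,**i);return i["frame"]
a=snap("w_start")
move_to([0.53,-0.03,0.27],down(0)); b=snap("w_pump")
move_to([0.545,0.275,0.19],down(np.pi/2) if False else down(np.pi/2)); print(state()["joint_pos"]);c=snap("w_pack")
print(state()["time"],state()["ee_pos"])
i=dict(np.load("pics/w_pack.npz"));print(i["camera_matrix"][0],i["view"].round(3))
cv2.imwrite("pics/w1.png",cv2.resize(b,(784,588)))
cv2.imwrite("pics/w2.png",c)
E
```

```text
[ 4.11014465e-01  1.15689773e-01  1.27694046e+00 -4.49398817e-04
  1.74970611e+00 -1.15821081e+00]
1.8833 [0.54548576 0.27418398 0.19001258]
[325.1922621    0.         278.90546512] [[ 0.002  1.    -0.001 -0.276]
 [-0.964  0.002 -0.267  0.545]
 [-0.267  0.001  0.964 -0.207]
 [ 0.     0.     0.     1.   ]]
```

View pics/w1.png

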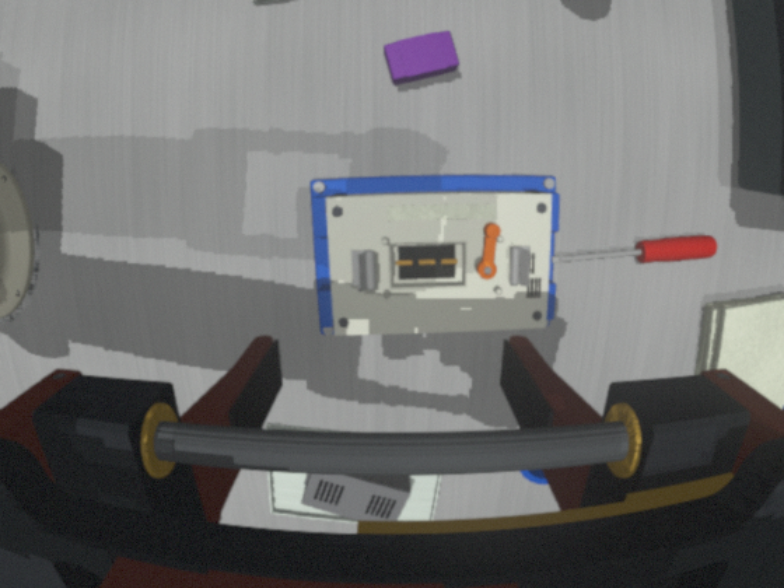

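View pics/w2.png

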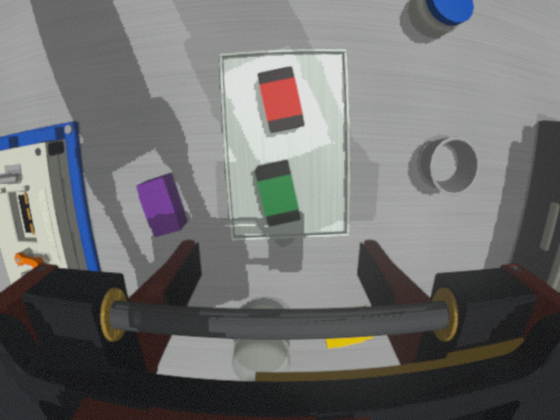

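The wrist views show the pump axis-aligned with the world frame: pocket at (428,263) and lever at (488,250) in w1, with lever and +x to the right. The green pack is at (278,192) in w2 and slightly rotated. The cover is at the lower left of w1. Now I'll compute the poses.

```bash
python3 - <<'E'
from h import *
def rect(Q):
    q=Q[:,:2][~np.isnan(Q[:,0])].astype(np.float32)*1000
    (c,s,a)=cv2.minAreaRect(q)
    if s[0]<s[1]: s=s[::-1];a+=90
    return np.round(c,1),np.round(s,1),round((a+90)%180-90,1)
i=dict(np.load("pics/w_pack.npz"));P=cloud(i,True)
def big(m):
    n,l,st,c=cv2.connectedComponentsWithStats(m.astype(np.uint8));k=1+st[1:,4].argmax();return l==k
g=big(mask(i,(50,100,40),(75,255,255))>0)
print("green z",np.nanmedian(P[g],0))
uv=np.argwhere(g)[:,::-1];print("band plane33",rect(onplane(i,uv,.033,True)))
b=np.hypot(P[...,0]-.545,P[...,1]-.276)<.05
b&=(P[...,2]>.026)&(P[...,2]<.04)
print("pack top depth",rect(P[big(b)]), P[big(b)].mean(0))
uv=np.argwhere(big(b))[:,::-1];print(rect(onplane(i,uv,.033,True)))
for n in("w_pump","w_start"):
    i=dict(np.load("pics/%s.npz"%n));P=cloud(i,True)
    dk=big((P[...,2]>.046)&(P[...,2]<.058)&(P[...,1]>-.12));print(n,"deck z",np.nanmedian(P[dk][:,2]),rect(P[dk]))
    # pocket: deep points inside the deck hull
    pk=(P[...,2]<.043)&(P[...,2]>.02)&(abs(P[...,0]-.565)<.05)&(abs(P[...,1]+.03)<.035);pk=big(pk)
    print(" pocket low",rect(P[pk]),P[pk].mean(0))
    o=big(mask(i,(5,150,100),(22,255,255))>0);print(" orange",rect(onplane(i,np.argwhere(o)[:,::-1],.075,True)),np.nanmedian(P[o],0))
    cl=(P[...,2]>.064)&(P[...,2]<.08)&~o&(P[...,1]>-.11)&(P[...,0]<.7)&(P[...,0]>.45)&(P[...,1]<.05)
    nn,l,st,c=cv2.connectedComponentsWithStats(cl.astype(np.uint8))
    for k in range(1,nn):
        if st[k,4]>40: print(" clip",st[k,4],c[k].round(),rect(P[l==k]),P[l==k].mean(0).round(4))
E
```

```text
green z [0.54168747 0.27309475 0.03426706]
band plane33 (array([542.3, 273.1]), array([36.3, 32.9]), 12.7)
pack top depth (array([541.4, 272.8]), array([60.2, 34.6]), 12.9) [0.54041064 0.27273766 0.03406292]
(array([541. , 272.6]), array([60.8, 34.6]), 12.6)
w_pump deck z 0.05306573139955023 (array([571.7, -35.3]), array([192.5, 121.5]), 1.7)
 pocket low (array([559.8, -37. ]), array([63.8, 35.3]), 1.8) [ 0.55969291 -0.03741692  0.03743789]
 orange (array([606. , -19.6]), array([43.2, 13.1]), 88.4) [ 0.60636007 -0.01858111  0.07630108]
 clip 71 [345. 176.] (array([603.4, -18.4]), array([45.3,  6.2]), 83.6) [ 0.6025 -0.0164  0.073 ]
 clip 361 [371. 190.] (array([634.4, -33.2]), array([32.4, 14.3]), -89.7) [ 0.6346 -0.033   0.0692]
 clip 339 [261. 193.] (array([508.6, -36.6]), array([32.5, 13.2]), 89.4) [ 0.5086 -0.0367  0.0691]
w_start deck z 0.05307900176715685 (array([571.8, -35.4]), array([191.1, 122.1]), 1.8)
 pocket low (array([559.3, -38.2]), array([62.9, 34.7]), 0.9) [ 0.55906064 -0.03853569  0.03761713]
 orange (array([608.7, -12.8]), array([29.8,  9.8]), -89.7) [ 0.60778091 -0.00781514  0.07877239]
 clip 256 [286. 227.] (array([607.4, -25.6]), array([32.6, 15.5]), 77.3) [ 0.6052 -0.0307  0.0757]
 clip 422 [315. 227.] (array([634.6, -32.8]), array([32.9, 13.7]), -88.3) [ 0.6345 -0.0325  0.0692]
 clip 380 [195. 228.] (array([509.3, -36.8]), array([32.4, 13.9]), -87.0) [ 0.5093 -0.035   0.0691]
```

```bash
cat >> h.py <<'E'
PC=np.array([.5716,-.0352]);PY=np.deg2rad(1.7)
def pump(x,y,z):  # pump mm -> world m
    c,s=np.cos(PY),np.sin(PY);return [PC[0]+(c*x-s*y)/1000,PC[1]+(s*x+c*y)/1000,z/1000]
E
python3 - <<'E'
from bench import *
from h import *
q=down(np.deg2rad(102.7))
move_to([.5412,.2727,.075],q);move_l([.5412,.2727,.027],.1)
close();s=state();print(s["finger_gap"],s["finger_force"],s["ee_pos"],s["ft_force"])
move_l([.5412,.2727,.125],.2);s=state();print(s["finger_gap"],s["ft_force"],s["time"])
qb=down(np.deg2rad(91.7))
b=pump(-12,0,125);move_to(b,qb)
f0=state()["ft_force"][2]
move_l(pump(-12,0,85),.15)
i=get_image("scene");cv2.imwrite("pics/ins.png",cv2.resize(i["frame"][170:290,190:350],None,fx=4,fy=4))
for z in np.arange(82,68.5,-1.0):
    move_l(pump(-12,0,z),.05);s=state()
    print(z,(s["ee_pos"]*1000).round(1),s["ft_force"].round(1),round(s["finger_gap"]*1000,1))
    if s["ft_force"][2]-f0>12: print("stop");break
print(state()["time"])
E
```

```text
0.0333316001471813 29.999439418315887 [0.54119988 0.27268064 0.02699261] [0.37285728 0.29565326 0.1595301 ]
0.03377664739752804 [-0.03572937 -0.07279638 -1.8235945 ] 4.5667
82.0 [560.  -35.6  82.7] [ 0.3  0.3 -0.8] 34.0
81.0 [559.6 -35.6  81.1] [-0.4  0.5 -1. ] 33.6
80.0 [559.6 -35.6  79.9] [-0.  -0.6 -1.5] 33.7
79.0 [559.6 -35.5  78.9] [-0.5  0.1 -1. ] 33.8
78.0 [559.6 -35.5  77.9] [ 0.5 -0.1 -1.5] 33.7
77.0 [559.5 -35.5  76.9] [ 0.5 -0.3 -1.3] 34.0
76.0 [559.6 -35.5  75.9] [-0.3  0.  -0.7] 33.6
75.0 [559.5 -35.5  74.9] [ 0.4 -0.3 -1.2] 33.9
74.0 [559.5 -35.5  73.9] [-0.1  0.6 -1.3] 34.0
73.0 [559.6 -35.5  72.9] [ 1.  -0.1 -0.6] 33.7
72.0 [559.5 -35.5  71.9] [ 0.  -0.  -1.9] 33.7
71.0 [559.5 -35.5  70.9] [-0.1 -0.6 -1.9] 33.6
70.0 [559.6 -35.6  69.9] [-0.2 -0.1 -1.9] 33.4
69.0 [559.6 -35.5  68.9] [-0.4 -0.5 -1.3] 34.1
9.7167
```

```bash
python3 - <<'E'
from bench import *
from h import *
for z in (66,64,62.5):
    move_l(pump(-12,0,z),.05);s=state()
    print(z,(s["ee_pos"]*1000).round(1),s["ft_force"].round(1))
    if s["ft_force"][2]>12: break
gripper_open()
move_l(pump(-12,0,95),.2)
close()
for z in np.r_[80,77,np.arange(76,71.5,-.5)]:
    move_l(pump(-12,0,z),.05);s=state()
    print(z,(s["ee_pos"]*1000).round(1),s["ft_force"].round(1))
    if s["ft_force"][2]>12: break
move_l(pump(-40,0,120),.25);move_l(pump(-80,0,165),.25)
i=get_image("wrist");np.savez("pics/w_seat.npz",**i);P=cloud(i,True)
for x,y in ((-36,0),(-36,12),(-36,-12),(10,0),(10,12),(10,-12),(-12,0),(-12,50),(-80,30)):
    u,v=project(i,[pump(x,y,66)],True)[0].round().astype(int);print((x,y),(u,v),P[v,u].round(4) if 0<=v<420 and 0<=u<560 else None)
cv2.imwrite("pics/seat.png",i["frame"]);print(state()["time"])
E
```

```text
66 [559.4 -35.5  65.6] [-0.1 -1.1 -2. ]
64 [559.5 -35.6  63.8] [-0.2 -0.6 -1. ]
62.5 [559.5 -35.5  62.4] [ 0.6  1.1 -2. ]
80.0 [559.2 -35.5  79.3] [-0.4  1.1  1.1]
77.0 [559.6 -35.5  76.9] [-0.4  0.6  0.4]
76.0 [559.6 -35.5  76. ] [-0.6 -0.6  0.2]
75.5 [559.6 -35.6  75.5] [ 0.5  0.7 -0.2]
75.0 [559.6 -35.5  74.9] [-1.   0.1  0.4]
74.5 [559.6 -35.6  74.5] [-1.   0.2  0. ]
74.0 [559.6 -35.6  74.4] [-0.9  0.4  2.8]
73.5 [559.7 -35.6  74.4] [-2.3  0.4  4.8]
73.0 [559.7 -35.5  74.3] [-3.7  0.1  7.5]
72.5 [559.7 -35.6  74.3] [-4.3  0.5  9.9]
72.0 [559.7 -35.6  74.3] [-6.   1.1 11.7]
(-36, 0) (np.int64(279), np.int64(264)) [ 0.4813 -0.0378  0.1827]
(-36, 12) (np.int64(293), np.int64(264)) [ 0.4793 -0.0316  0.1866]
(-36, -12) (np.int64(265), np.int64(264)) [ 0.4793 -0.0442  0.1873]
(10, 0) (np.int64(279), np.int64(309)) [ 0.4626 -0.0384  0.2495]
(10, 12) (np.int64(292), np.int64(308)) [ 0.4567 -0.0357  0.258 ]
(10, -12) (np.int64(266), np.int64(309)) [ 0.4573 -0.0415  0.2578]
(-12, 0) (np.int64(279), np.int64(288)) [ 0.4922 -0.0375  0.186 ]
(-12, 50) (np.int64(335), np.int64(287)) [ 0.457  -0.0244  0.2477]
(-80, 30) (np.int64(316), np.int64(214)) [ 0.494  -0.0058  0.0539]
16.85
```

View pics/seat.png

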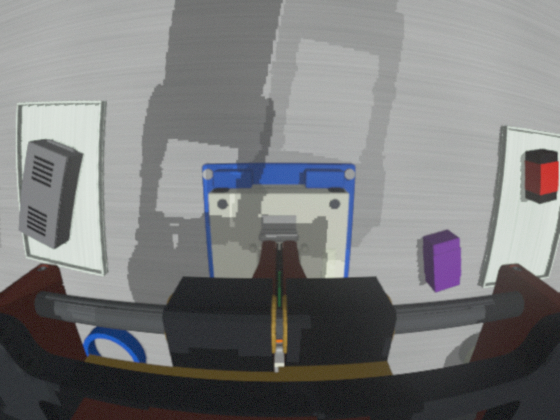

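The pack is seated: a hard stop at tip z ≈ 66.3 mm, against about 66 nominal. The seat.png view shows the cover at (50,193) in its tray, and the fingers hide the pack. Now the lever.

```bash
python3 - <<'E'
from bench import *
from h import *
def pose(q,d,z,r=36):
    return pump(34-r*np.cos(q)+d*np.sin(q),r*np.sin(q)+d*np.cos(q),z),down(PY-q)
move_to(*pose(1.75,28,125)); 
p,o=pose(1.75,28,78);move_l(p,.15)
f0=state()["ft_force"];print(f0.round(1),state()["time"],state()["joint_pos"].round(2))
for q in np.r_[np.arange(1.75,.15,-.25),.12,.06,0,-.03]:
    p,o=pose(q,16.5,78);move_l(p,.1,o);s=state();f=s["ft_force"]-f0
    print(round(q,2),f.round(1),np.abs(s["ee_pos"]-p).max().round(4))
    if np.linalg.norm(f[:2])>8: print("stop");break
p,o=pose(q,24,78);move_l(p,.15)
p,o=pose(0,45,110);move_l(p,.2,down(PY))
move_to(pump(-30,30,215),down(PY))
i=get_image("wrist");np.savez("pics/w_lev.npz",**i)
cv2.imwrite("pics/lev.png",i["frame"]);print(state()["time"])
E
```

```text
[ 0.4  0.2 -0.7] 20.175 [-0.06  0.22  1.36  0.    1.56  1.66]
1.75 [0.3 0.  0.9] 0.0018
1.5 [ 0.2 -0.1  0.6] 0.0007
1.25 [-1.  -0.   0.3] 0.0002
1.0 [-0.  -0.4  0.6] 0.0001
0.75 [-0.5  0.4  0.6] 0.0001
0.5 [-0.5 -0.2  1.1] 0.0001
0.25 [-0.4  0.3  1.2] 0.0002
0.12 [-0.2 -0.8  0.1] 0.0001
0.06 [-0.7  0.6  1.1] 0.0001
0.0 [0.6 0.4 0.7] 0.0002
-0.03 [ 1.3  4.4 -0.2] 0.0008
25.0333
```

View pics/lev.png

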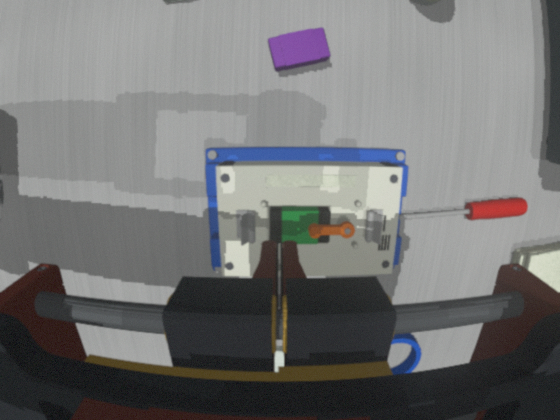

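The lever is shut against its stop (4.4 N), across the green-banded pack at (315,228). Next is the cover pose.

```bash
cat > cov.py <<'E'
from h import *
def cover(i,fish):
    P=cloud(i,fish);m=(P[...,2]>.030)&(P[...,2]<.042)&(P[...,1]<-.12)&(P[...,1]>-.35)&(P[...,0]>.35)&(P[...,0]<.7)
    m=cv2.morphologyEx(m.astype(np.uint8),cv2.MORPH_OPEN,np.ones((3,3)))
    n,l,st,c=cv2.connectedComponentsWithStats(m);k=1+st[1:,4].argmax();Q=P[l==k]
    (c,s,a)=cv2.minAreaRect((Q[:,:2]*1000).astype(np.float32))
    if s[0]<s[1]: s=s[::-1];a+=90
    return np.array(c),np.round(s,1),(a+90)%180-90,Q[:,2].mean()
E
python3 - <<'E'
from bench import *
from cov import *
for n in("scene0","w_seat","w_pump"):
    print(n,cover(dict(np.load("pics/%s.npz"%n)),n[0]=="w"))
c,s,a,z=cover(dict(np.load("pics/w_seat.npz")),True)
gripper_open()
move_to([c[0]/1000,c[1]/1000,.2],down(np.deg2rad(a+90)))
print(state()["joint_pos"].round(2))
i=get_image("wrist");np.savez("pics/w_cov.npz",**i);cv2.imwrite("pics/cov.png",i["frame"])
print(cover(i,True),state()["time"])
E
```

```text
scene0 (array([ 491.02264404, -300.52124023]), array([110.2,  64.2]), -19.659019470214844, np.float64(0.036800764820786785))
w_seat (array([ 488.68408203, -300.58447266]), array([111.4,  62. ]), -19.212600708007812, np.float64(0.0367245770228582))
w_pump (array([ 488.64968872, -300.21981812]), array([111.3,  61.3]), -17.31523895263672, np.float64(0.03694317441673514))
[-0.61  0.02  1.36  0.    1.76 -1.85]
(array([ 488.53598022, -301.35995483]), array([110.9,  59.9]), -19.64032745361328, np.float64(0.03706941914219646)) 27.9917
```

View pics/cov.png

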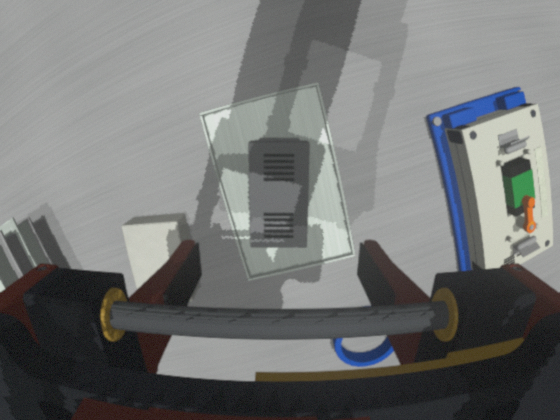

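```bash
python3 - <<'E'
from bench import *
from cov import *
q=down(np.deg2rad(-19.6+90));c=[.4885,-.301]
move_to([*c,.09],q);move_l([*c,.022],.1);close();s=state();print(s["finger_gap"],s["ee_pos"].round(4))
move_l([*c,.135],.2);s=state();print(s["finger_gap"],s["ft_force"].round(1))
move_to(pump(0,0,135),down(np.deg2rad(91.7)))
move_l(pump(0,0,100),.15);print(state()["time"])
for z in np.arange(92,79.9,-2):
    move_l(pump(0,0,z),.08);s=state();print(z,(s["ee_pos"]*1000).round(1),s["ft_force"].round(1),s["moment"].round(2))
    if s["ft_force"][2]>7: break
i=get_image("scene");cv2.imwrite("pics/cv.png",cv2.resize(i["frame"][170:290,190:350],None,fx=4,fy=4))
print(s["finger_gap"],state()["time"])
E
```

```text
0.059998300400053994 [ 0.4886 -0.301   0.0223]
0.05971837274423351 [ 0.3  0.1 -1.1]
32.0667
92.0 [571.6 -35.4  92.2] [ 0.1  0.2 -0.6] [ 0.09 -0.06  0.  ]
90.0 [571.7 -35.1  90.2] [-0.   0.3 -1.4] [ 0.15 -0.1   0.03]
88.0 [571.5 -35.1  87.9] [ 0.3  0.6 -1. ] [ 0.08 -0.05 -0.04]
86.0 [571.5 -35.2  85.8] [-0.6 -0.5 -1.1] [ 0.11 -0.05  0.02]
84.0 [571.5 -35.2  83.8] [ 0.2  0.4 -0.5] [ 0.14 -0.03  0.01]
82.0 [571.5 -35.2  81.8] [-0.4 -0.1 -0. ] [ 0.12 -0.11  0.03]
80.0 [572.1 -35.2  80.6] [0.1 0.  2.6] [ 0.1  -0.2   0.02]
0.05986864909902467 33.8667
```

View pics/cv.png

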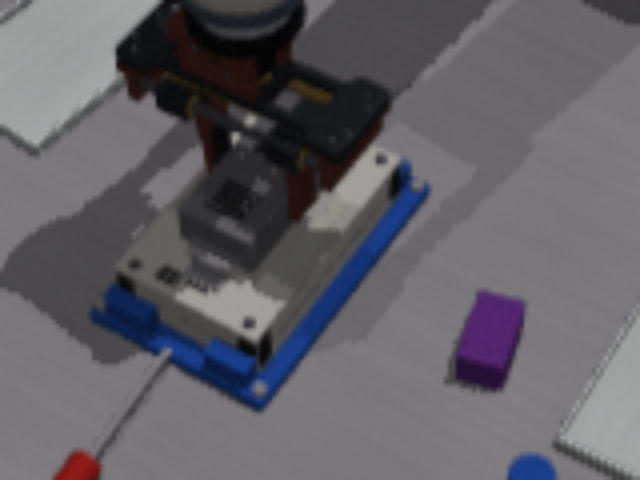

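The cover is over the pins, meeting the clips at the predicted height. I'll press on.

```bash
python3 - <<'E'
from bench import *
from h import *
for z in np.arange(79,62,-1.):
    move_l(pump(0,0,z),.06);s=state();e=s["ee_pos"]*1000;f=s["ft_force"]
    print(z,e.round(1),f.round(1),s["moment"].round(2))
    if f[2]>22 or (f[2]>9 and e[2]<73): break
print(s["finger_gap"],s["time"])
E
```

```text
79.0 [572.2 -35.2  80.5] [-1.2  1.1  6.5] [ 0.09 -0.08 -0.01]
78.0 [572.4 -35.2  80.3] [-2.9 -0.5  9.1] [ 0.2   0.09 -0.  ]
77.0 [572.6 -35.2  79.9] [-3.1 -0.3 12.2] [0.16 0.08 0.04]
76.0 [572.7 -35.2  79. ] [-2.5  0.6 11.5] [0.15 0.07 0.06]
75.0 [572.  -35.2  76.6] [-2.1  0.5  5.9] [0.14 0.03 0.  ]
74.0 [571.2 -35.2  74.9] [-3.6  0.5  6.3] [0.15 0.37 0.03]
73.0 [571.2 -35.2  74.7] [-5.7  0.8 10. ] [ 0.11  0.76 -0.04]
72.0 [571.3 -35.2  74.5] [-7.3  0.8 14. ] [ 0.21  1.19 -0.07]
71.0 [571.4 -35.2  74.4] [-8.7  0.2 16.7] [ 0.21  1.59 -0.04]
70.0 [571.5 -35.2  74.2] [-8.7  1.  20.1] [ 0.29  1.88 -0.02]
69.0 [572.  -35.2  73.6] [-7.7  1.3 20.8] [0.33 1.71 0.01]
68.0 [572.4 -35.3  71.9] [-3.9  0.2 11.1] [ 0.1   0.86 -0.03]
0.059706828595298314 36.8667
```

```bash
python3 - <<'E'
from bench import *
from h import *
for z in (67.5,67.):
    move_l(pump(0,0,z),.06);s=state();e=s["ee_pos"]*1000;f=s["ft_force"]
    print(z,e.round(1),f.round(1),s["moment"].round(2))
hold(.3);s=state();print((s["ee_pos"]*1000).round(1),s["ft_force"].round(1))
out=[]
for n in("scene","side"):
    i=get_image(n);np.savez("pics/%s_f.npz"%n,**i);P=cloud(i)
    # cover top: grey, z .075-.1, local coordinates
    c,sn=np.cos(PY),np.sin(PY);d=P[...,:2]-PC;X=(c*d[...,0]+sn*d[...,1])*1000;Y=(-sn*d[...,0]+c*d[...,1])*1000
    hsv=cv2.cvtColor(i["frame"],cv2.COLOR_BGR2HSV)
    for x0,x1 in((-52,-30),(-30,-12),(12,30),(30,52)):
        m=(X>x0)&(X<x1)&(abs(Y)<26)&(P[...,2]>.07)&(P[...,2]<.11);print(n,x0,m.sum(),np.round(np.median(P[m][:,2])*1000,1) if m.any() else None)
    m=(abs(X)<92)&(abs(X)>72)&(abs(Y)<55)&(P[...,2]>.04)&(P[...,2]<.065);print("deck",m.sum(),np.median(P[m][:,2])*1000)
    m=(abs(Y)<28)&(P[...,2]>.078)&(P[...,2]<.1);print(" cover X",np.percentile(X[m&(abs(X)<70)],[1,50,99]))
    u,v=project(i,[pump(0,0,70)])[0].astype(int);out.append(cv2.resize(i["frame"][v-45:v+45,u-60:u+60],(480,360),interpolation=cv2.INTER_CUBIC))
cv2.imwrite("pics/fin.png",cv2.resize(np.hstack(out),(800,300)));print(state()["time"])
E
```

```text
67.5 [573.  -35.3  69.6] [1.9 0.7 7. ] [ 0.13 -0.15  0.01]
67.0 [573.1 -35.3  69.3] [0.8 0.4 8.8] [ 0.19 -0.08 -0.01]
[573.1 -35.3  69.3] [ 1.8 -0.6  7.1]
scene -52 13 85.9
scene -30 14 85.9
scene 12 99 86.1
scene 30 109 86.2
deck 276 53.38090220669689
 cover X [-38.05246919  25.21261965  57.36913998]
side -52 73 85.4
side -30 25 85.6
side 12 2 81.7
side 30 11 86.2
deck 249 52.7676240827708
 cover X [-51.29282137 -32.35426643  57.31433516]
37.7667
```

View pics/fin.png

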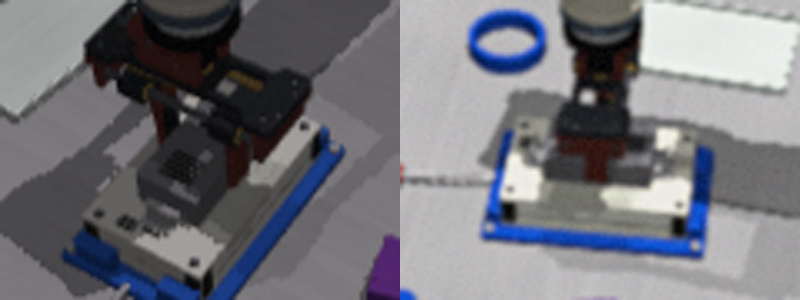

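The cover top is level at both ends and 33 mm above the deck, so its rim is home. I'll bring the press to about 11 N, check it holds steady, and hand in.

```bash
python3 - <<'E'
from bench import *
from h import *
def avg():
    F=[]
    for _ in range(10): hold(.05);F.append(state()["ft_force"])
    return np.mean(F,0)
z=67.
f=avg();print(f.round(1))
while f[2]<10.8 and z>62:
    z-=.3;move_l(pump(0.6,0,z),.03);f=avg();print(round(z,1),(state()["ee_pos"]*1000).round(2),f.round(1))
hold(.5);f=avg();s=state();print(f.round(1),s["finger_gap"],s["moment"].round(2),s["time"])
i=get_image("side");P=cloud(i);c,sn=np.cos(PY),np.sin(PY);d=P[...,:2]-PC;X=(c*d[...,0]+sn*d[...,1])*1000;Y=(-sn*d[...,0]+c*d[...,1])*1000
for a,b in((-52,-30),(30,52)):
    m=(X>a)&(X<b)&(abs(Y)<26)&(P[...,2]>.075)&(P[...,2]<.11);print(m.sum(),np.median(P[m][:,2]))
E
```

```text
[2.3 0.  8. ]
66.7 [573.08 -35.31  69.3 ] [-1.6  0.1 10.8]
[-1.7  0.2 10.9] 0.05990778830257501 [ 0.2   0.46 -0.04] 40.0167
71 0.08504451528172474
6 0.08530205343536168
```

Pressing steadily at 10.9 N against a hard stop, with the cover level. Handing in.

```bash
python3 -c "
from bench import *
print(job_done())"
```

```text
the job is handed in; nothing more can be done
None
```

I handed the job in at about 40 s: the green-banded pack is seated, the lever is shut, and the cover is on with its rim home, with the gripper still pressing it down at about 10.9 N.

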